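Change over the carvings on the stall's display stands

TASK

All four stone carvings are standing on the wrong display stands: change them over so that the minaret stands on the blue stand, the elephant on the red, the lidded jar on the yellow and the black beaker on the green, each upright in the middle of its stand, with the bare plywood block empty again at the end. A stand holds only one carving at a time, so park one on the bare block while you make room. Set the stone down gently, never dropping or toppling a carving, and leave the amber vase where it is.

Things in the scene. Friction and masses are not known exactly. Their poses are not given: they have to be found in the camera images.
- minaret: loose cream stone model of a square minaret: foot 42 x 42 x 12 mm, straight square shaft 36 x 36 mm from 12 to 78 mm up, then a 24 mm turret and a small dome, 108 mm high, about 0.2 kg. Origin at the centre of its underside, z up through the dome, x and y square to the shaft's faces. The four larger minarets at the back are other stock.
- elephant: loose grey stone elephant on four legs. Rounded body block 62 mm long (x), 36 mm wide (y), with flat sides from about 28 to 44 mm up and its back at 53 mm; head, ears, tusks and trunk reach forward to x = +68 mm (the ears stay at x = 24 mm and beyond), the tail to x = -38 mm. About 0.2 kg. Origin under the middle of the body, level with the soles; x points to the head, z up.
- jar: loose round pink stone jar with a cream knobbed lid that is one solid piece with it: body 52 mm across with upright sides from 6 to 42 mm up, lid 42 mm across above that, knob 17 mm across with its top at 67 mm. About 0.2 kg. Origin at the centre of the underside, z up.
- beaker: loose round black stone beaker, open at the top: upright sides, 52 mm across, 55 mm high, wall 6 mm, floor 10 mm. About 0.18 kg. Origin at the centre of the underside, z up.
- stand_blue: Blue-topped fixed square wooden display stand, 90 x 90 mm and 20 mm high, plywood sides; origin at the centre of its underside, so the top centre is 20 mm above it; x and y run parallel to its edges, z is up. The minaret belongs here.
- stand_red: Red-topped fixed square wooden display stand, 90 x 90 mm and 20 mm high, plywood sides; origin at the centre of its underside, so the top centre is 20 mm above it; x and y run parallel to its edges, z is up. The elephant belongs here.
- stand_yellow: Yellow-topped fixed square wooden display stand, 90 x 90 mm and 20 mm high, plywood sides; origin at the centre of its underside, so the top centre is 20 mm above it; x and y run parallel to its edges, z is up. The jar belongs here.
- stand_green: Green-topped fixed square wooden display stand, 90 x 90 mm and 20 mm high, plywood sides; origin at the centre of its underside, so the top centre is 20 mm above it; x and y run parallel to its edges, z is up. The beaker belongs here.
- spare_block: fixed bare plywood block, unpainted, 90 x 90 mm and 20 mm high, empty at the start: the free spot for parking a carving. Origin at the centre of its underside, z up.
- vase: loose slender amber glass vase, 38 mm across at the widest, 70 mm high, standing on the bench among the stands; not to be disturbed. Origin at the centre of its underside, z up.
Not all that is in view belongs to the job. What is shaped like the elephant but turquoise is not meant.

How it is judged (in metres and radians):
At the end, for the whole second after the job is handed in: Each carving stands on its own stand (minaret blue, elephant red, jar yellow, beaker green), origin within 15 mm horizontally of the stand's centre, underside 14 to 26 mm above the stand's underside, upright within 0.1 rad, slower than 0.02 m/s; so the bare block is empty (horizontal distance between minaret and stand_blue below 0.015 m and z of minaret in the frame of stand_blue between 0.014 and 0.026 m and angle between each of minaret, elephant, jar, beaker's own z axis and vertical below 0.1 rad and linear speed of each of minaret, elephant, jar, beaker below 0.02 m/s and horizontal distance between elephant and stand_red below 0.015 m and z of elephant in the frame of stand_red between 0.014 and 0.026 m and horizontal distance between jar and stand_yellow below 0.015 m and z of jar in the frame of stand_yellow between 0.014 and 0.026 m and horizontal distance between beaker and stand_green below 0.015 m and z of beaker in the frame of stand_green between 0.014 and 0.026 m); the robot touches nothing.
It fails at once if a carving is toppled (leans more than about 40 degrees) (angle between any of minaret, elephant, jar, beaker's own z axis and vertical above 0.7 rad).
It fails at once if a carving is dropped (moves faster than 0.8 m/s with its underside less than 55 mm above the bench, as after a fall of more than about 35 mm) ((linear speed of minaret above 0.8 m/s and height (world z) of minaret below 0.055 m) or (linear speed of elephant above 0.8 m/s and height (world z) of elephant below 0.055 m) or (linear speed of jar above 0.8 m/s and height (world z) of jar below 0.055 m) or (linear speed of beaker above 0.8 m/s and height (world z) of beaker below 0.055 m)).
It fails at once if the amber vase is shifted by more than 20 mm or knocked over (distance of vase from where it was at the start of the episode above 0.02 m or angle between vase's own z axis and vertical above 0.5 rad).
It also fails if it takes over 138 s, if anything falls off the work surface, if the arm or the gripper's body presses on something with over 40 N, if the wrist force passes 120 N, or if a joint passes its speed limit or range.

ROBOT

A 7-joint arm with a two-finger parallel gripper is mounted at the origin on the work surface. World frame = base frame: x ahead of the robot, y to its left, z up, the work surface at z = 0. Lengths are in mm, angles in rad, forces in N, time in s.
With the tool pointing down it reaches from about 400 to 875 mm from the base axis. Payload 6.5 kg.
Tool frame: the origin (TCP) lies at the very end of the fingers, on their centre line; the grasp point (between the pads) lies 19 mm behind it; z points along the fingers, y is the direction in which the jaws open and shut (so a half turn about z gives the same grasp; the last joint's range is limited). The gripper opens to 85 mm and grips with 20 to 120 N. Pads are 22 mm wide; open, the fingers measure 114 mm over their backs; the gripper's body (76 mm by 85 mm) begins 54 mm behind the grasp point. The pads swing forward as they close: fully open they stand 13 mm farther back than shut.
Start: joints at [-1.33, 0.536, -0.004, 1.538, 0.003, 1.067, -0.071], TCP at [196.301, 619.642, 231.29] pointing down, gripper open.
Joint ranges: [-2.7, 2.7], [-0.37, 2.16], [-1.27, 1.26], [0.24, 2.4], [-1.31, 4.45], [0.19, 1.91], [-2.76, 2.76]. Speed limits (rad/s): [2.39, 2.39, 3.14, 3.14, 3.14, 3.14, 3.14].

INTERFACE

Orientations are given as a 3x3 rotation matrix whose columns are the frame's x, y, z axes.
In Python, from plant import move_pose, move_l, goto_joints, set_gripper, pause, inverse_kinematics, read_camera, Unreachable, finish_job, masks_of, tip_of, get_time, get_joint_pos, get_dq, get_joint_efforts, get_position, get_ee_rot, get_wrist_force, get_torque, get_width gives the robot as it stands. Calls block until the motion is done:
- move_pose(position, orientation): joint-space move of the TCP to a pose.
- move_l(position, v=150, ori=None): straight line of the TCP; ori=None keeps the orientation; v is the mean speed in mm/s.
- goto_joints(angles): joint-space move.
- set_gripper(opening, grip_force=None): finger opening in mm; grip_force is the grip in N (None keeps the last); returns when the fingers have stopped.
- pause(seconds).
- inverse_kinematics(position, orientation): joint angles nearest the present ones, or None.
- read_camera(name): name is "side" or "top" or "wrist"; returns a dict with "img" (384x512x3 uint8, blue, green, red), "fx", "fy", "cx", "cy" (pixels), "k1" (the pictures are not rectified: a ray, as slopes to the right and down, at radius r is drawn at 1 + k1 r^2 times it, then the intrinsics apply), "view" (4x4, takes a point from world to camera coordinates); the wrist camera has in their place "T_tool_cam" (4x4, takes a point from camera to tool coordinates, whose origin is the TCP and whose axes are the flange's). Camera axes: x right, y down, z forward; pixel columns grow to the right and rows downward; lengths in mm; the calibration is good to about 2 mm. A picture is of the moment at which its call begins: read the wrist's pose just before it. There is no depth.
A pose or a line that the arm cannot do raises Unreachable and nothing moves.
- finish_job(): hands the job in, once; it reports no verdict.
Trained networks look in a picture, given as the dict that the camera call returned (one of the last four; its "shot" number tells which), for a name from the list of things; names that differ only in an ending like _2 or _b are one class to them, and where a whole thing is asked for, a point or a joint stands for the part that bears it (a point fixed in the world has none). Each returns a list of dicts, best first, with "confidence" (0 to 1); they miss things now and then, are a little off and sometimes report something else, mostly with a low value. They report only what shows in the picture. A call takes as long as a camera call. They do not tell look-alikes from the thing itself.
- masks_of(picture, name): "region" (384x512 bool, what is visible of it) and "bbox" ([left, top, right, bottom] in pixels, round what is visible of it).
- tip_of(picture, name): "point" ([column, row] in pixels: a listed point, or the origin of a listed thing).
Readings, each from a call of its own:
- get_time(): time.
- get_joint_pos(): joint angles.
- get_dq(): joint speeds.
- get_joint_efforts(): joint torques, N m.
- get_position(): TCP position.
- get_ee_rot(): TCP orientation.
- get_wrist_force(): force on the tool from outside, world axes, zero at the start.
- get_torque(): the same for the moment, N m.
- get_width(): finger opening in mm.
Only numpy, scipy, OpenCV 4.12 (cv2) and the standard library are available. Lean on these libraries where they do the work, as an engineer would, in place of code of your own. Each camera call takes 0.05 s, during which the arm holds its last target.

## Working session

There is one attempt and no reset: what is moved stays moved. The work goes in short steps, each a Python script; the robot and the scene stay as the last script left them, time stands still between calls to the robot, and variables do not carry over. Pictures are saved under pics/ and viewed, and the job is handed in when it is done.

```bash
ls; mkdir -p pics; python3 - <<'E'
from plant import *
import cv2
print(get_time(),get_position(),get_ee_rot(),get_width())
for n in ("side","top","wrist"):
    c=read_camera(n); cv2.imwrite(f"pics/{n}0.png",c["img"])
    print(n,c["fx"],c["fy"],c["cx"],c["cy"],c["k1"],c.get("view",c.get("T_tool_cam")))
E
```

```text
pics
0.0 [196.1330856  619.01753939 230.38932396] [[-9.53315734e-01  3.01975034e-01 -4.35814435e-04]
 [ 3.01975329e-01  9.53314163e-01 -1.73405509e-03]
 [-1.08173272e-04 -1.78470721e-03 -9.99998402e-01]] 85.29250656466282
side 426.6766408932823 426.6766408932823 259.84106476870636 189.24473098411642 -0.06873979015106829 [[ 9.74270164e-01 -2.24635405e-01 -1.83461791e-02 -4.59076804e+02]
 [-1.53881657e-01 -6.03506067e-01 -7.82368751e-01  1.17237740e+02]
 [ 1.64675691e-01  7.65061672e-01 -6.22545224e-01  9.09463609e+02]
 [ 0.00000000e+00  0.00000000e+00  0.00000000e+00  1.00000000e+00]]
top 428.6649050312905 428.6649050312905 256.2872933779123 190.328563588948 0.0009791259572123968 [[-3.61124577e-03 -9.99932260e-01 -1.10649879e-02  1.97612406e+01]
 [-9.87040343e-01  5.33944788e-03 -1.60383449e-01  4.86453596e+02]
 [ 1.60431665e-01  1.03424054e-02 -9.86992764e-01  9.63727704e+02]
 [ 0.00000000e+00  0.00000000e+00  0.00000000e+00  1.00000000e+00]]
wrist 336.86716313032997 336.86716313032997 257.68258152364683 190.32689180434568 -0.05507703867672149 [[-1.06699010e-03 -9.45779126e-01 -3.24808721e-01  8.40000693e+01]
 [ 9.99999416e-01 -9.53726957e-04 -5.07912557e-04 -5.05784743e-01]
 [ 1.70594261e-04 -3.24809074e-01  9.45779592e-01 -1.42434934e+02]
 [ 0.00000000e+00  0.00000000e+00  0.00000000e+00  1.00000000e+00]]
```

View pics/side0.png

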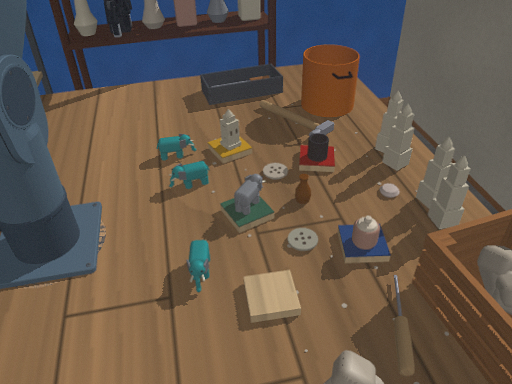

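View pics/top0.png

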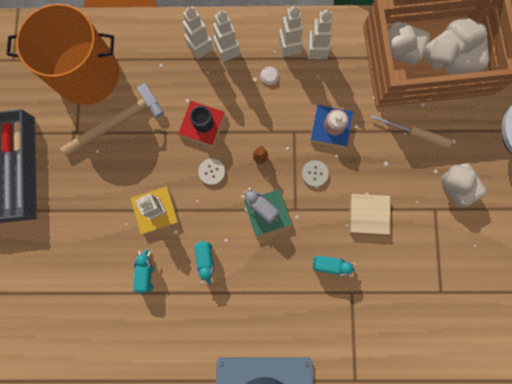

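View pics/wrist0.png

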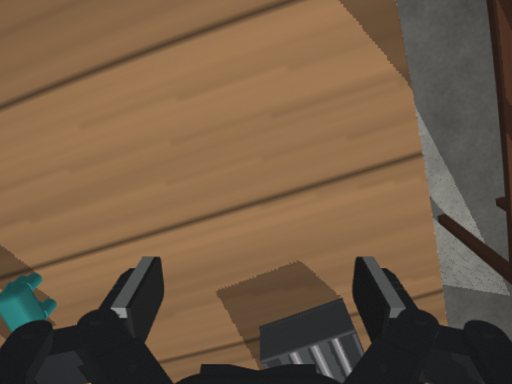

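```bash
cat > h.py <<'E'
from plant import *
import numpy as np, cv2
from scipy.optimize import least_squares
R0=None
def undist(c,px):
    K=np.array([[c["fx"],0,c["cx"]],[0,c["fy"],c["cy"]],[0,0,1]])
    return cv2.undistortPoints(np.asarray(px,float).reshape(-1,1,2),K,np.array([c["k1"],0,0,0,0])).reshape(-1,2)
def view_of(c):
    if "view" in c: return np.array(c["view"])
    return np.linalg.inv(c["Twc"])
def wristcam():
    T=np.eye(4); T[:3,:3]=get_ee_rot(); T[:3,3]=get_position()
    c=read_camera("wrist"); c["Twc"]=T@np.array(c["T_tool_cam"]); return c
def project(c,P):
    V=view_of(c); P=np.asarray(P,float).reshape(-1,3); q=P@V[:3,:3].T+V[:3,3]
    s=q[:,:2]/q[:,2:]; r2=(s**2).sum(1,keepdims=True); s=s*(1+c["k1"]*r2)
    return s*[c["fx"],c["fy"]]+[c["cx"],c["cy"]]
def ground(c,px,z):
    V=view_of(c); R=V[:3,:3]; o=-R.T@V[:3,3]
    s=undist(c,px); d=np.c_[s,np.ones(len(s))]@R
    return o+d*((z-o[2])/d[:,2])[:,None]
def save(n,img,sc=1): cv2.imwrite(f"pics/{n}.png",cv2.resize(img,None,fx=sc,fy=sc,interpolation=cv2.INTER_CUBIC))
E
python3 - <<'E'
from h import *
c=read_camera("top"); im=c["img"].copy()
cols=dict(stand_blue=(255,0,0),stand_red=(0,0,255),stand_yellow=(0,255,255),stand_green=(0,255,0),spare_block=(255,255,255),minaret=(255,0,255),elephant=(255,255,0),jar=(0,128,255),beaker=(128,255,0),vase=(0,0,0))
for n in cols:
    z=20
    for m in masks_of(c,n)[:3]:
        r=m["region"].astype(np.uint8); cn=max(cv2.findContours(r,0,2)[0],key=len)
        (cx,cy),wh,a=cv2.minAreaRect(cn)
        cv2.drawContours(im,[cn],-1,cols[n],1)
        print(n,round(m["confidence"],2),[int(v) for v in m["bbox"]],ground(c,[[cx,cy]],20).round(0)[0])
    print("  tip",[(round(t["confidence"],2),np.round(t["point"],1),ground(c,[t["point"]],0 if n!="x" else 20).round(0)[0][:2]) for t in tip_of(c,n)[:2]])
save("m0",im[80:290,110:420],2.5)
E
```

```text
stand_blue 0.85 [311, 102, 355, 148] [ 647. -165.   20.]
  tip [(0.8, array([328.2, 124.5]), array([ 658., -162.]))]
stand_red 0.64 [178, 101, 225, 144] [656. 150.  20.]
  tip [(0.61, array([202. , 123.9]), array([662., 153.]))]
stand_yellow 0.81 [130, 186, 181, 232] [443. 260.  20.]
  tip [(0.91, array([155.2, 209.8]), array([446., 263.]))]
stand_green 0.87 [242, 192, 289, 238] [435.  -8.  20.]
  tip [(0.73, array([268.1, 217.6]), array([426., -10.]))]
spare_block 0.73 [350, 197, 391, 237] [ 431. -250.   20.]
spare_block 0.31 [131, 186, 179, 231] [443. 259.  20.]
  tip [(0.78, array([366.2, 214.9]), array([ 432., -246.])), (0.44, array([155.8, 208.8]), array([449., 262.]))]
minaret 0.97 [139, 196, 167, 220] [452. 269.  20.]
  tip [(0.81, array([152.4, 207.5]), array([452., 270.]))]
elephant 0.79 [310, 255, 352, 277] [ 313. -160.   20.]
elephant 0.78 [190, 239, 214, 284] [321. 139.  20.]
elephant 0.67 [133, 248, 153, 293] [299. 280.  20.]
  tip [(0.97, array([263.7, 212. ]), array([440.,   0.])), (0.9, array([321.5, 265.1]), array([ 313., -135.]))]
jar 0.79 [324, 109, 345, 137] [ 658. -178.   20.]
jar 0.36 [133, 186, 176, 232] [442. 260.  20.]
  tip [(0.63, array([333.6, 124.9]), array([ 657., -175.]))]
beaker 0.68 [190, 101, 217, 132] [669. 150.  20.]
  tip [(0.64, array([204.3, 120.1]), array([672., 147.]))]
vase 0.75 [251, 145, 269, 162] [578.   9.  20.]
  tip [(0.46, array([259.4, 159.3]), array([570.,  10.]))]
```

View pics/m0.png

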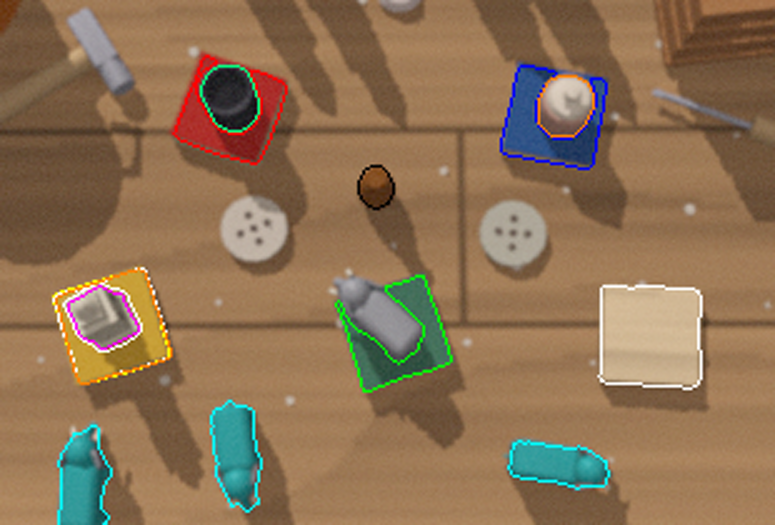

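```bash
cat >> h.py <<'E'
def Rdown(yaw):  # tool x at angle yaw in world, z down
    c,s=np.cos(yaw),np.sin(yaw); return np.array([[c,s,0],[s,-c,0],[0,0,-1.]])
E
python3 - <<'E'
from h import *
for n,p in dict(y=(443,260),g=(433,-8),s=(431,-250),b=(650,-163),r=(658,151)).items():
    for d in range(-180,180,30):
        q=inverse_kinematics([*p,230],Rdown(np.radians(d)))
        if q is not None: print(n,d,np.round(q,2))
E
```

```text
y -180 [-0.69  0.31  0.08  1.9  -0.03  0.94  0.98]
y -150 [-0.59  0.31 -0.03  1.9   0.01  0.94  1.47]
y -120 [-0.51  0.31 -0.14  1.89  0.05  0.94  1.95]
y -90 [-0.42  0.32 -0.24  1.89  0.09  0.95  2.44]
y -60 [-1.44  0.51  1.1   1.94 -0.54  1.02 -2.71]
y -30 [-1.44  0.51  1.1   1.94 -0.54  1.02 -2.19]
y 0 [-1.18  0.36  0.7   1.93 -0.29  0.95 -1.91]
y 30 [-1.1   0.34  0.59  1.92 -0.23  0.94 -1.44]
y 60 [-1.01  0.33  0.48  1.92 -0.19  0.94 -0.96]
y 90 [-0.95  0.32  0.4   1.92 -0.15  0.94 -0.47]
y 120 [-0.86  0.31  0.3   1.91 -0.11  0.93  0.01]
y 150 [-0.77  0.31  0.19  1.91 -0.07  0.93  0.5 ]
g -180 [-0.51  0.17  0.47  2.11 -0.1   0.89  1.59]
g -150 [-0.46  0.17  0.42  2.1  -0.09  0.89  2.1 ]
g -120 [-0.38  0.16  0.33  2.1  -0.07  0.89  2.6 ]
g -90 [ 0.83  0.33 -1.06  2.04  0.36  0.97  2.72]
g -60 [-1.02  0.29  1.12  2.12 -0.32  0.91 -2.34]
g -30 [-1.02  0.29  1.12  2.12 -0.32  0.91 -1.82]
g 0 [-0.91  0.23  0.96  2.12 -0.24  0.9  -1.38]
g 30 [-0.83  0.21  0.85  2.12 -0.2   0.89 -0.91]
g 60 [-0.76  0.2   0.76  2.12 -0.17  0.89 -0.42]
g 90 [-0.68  0.19  0.68  2.11 -0.15  0.89  0.08]
g 12
[... 1189 characters left out ...]
1]
b 120 [-0.31  0.69  0.79  1.51 -0.52  1.16  1.1 ]
b 150 [-0.27  0.67  0.71  1.51 -0.46  1.14  1.58]
r -180 [-0.41  0.59  0.19  1.47 -0.12  1.09  1.37]
r -150 [-0.32  0.58  0.04  1.47 -0.03  1.09  1.82]
r -120 [-0.25  0.58 -0.06  1.46  0.04  1.1   2.3 ]
r -90 [ 0.33  0.83 -1.08  1.42  0.74  1.32  2.35]
r -60 [-0.91  0.84  1.09  1.51 -0.76  1.27 -2.34]
r -30 [-0.91  0.84  1.09  1.51 -0.76  1.27 -1.82]
r 0 [-0.74  0.68  0.71  1.5  -0.46  1.14 -1.51]
r 30 [-0.71  0.66  0.66  1.49 -0.43  1.13 -1.02]
r 60 [-0.69  0.65  0.63  1.49 -0.41  1.13 -0.51]
r 90 [-0.63  0.63  0.53  1.49 -0.34  1.11 -0.04]
r 120 [-0.56  0.61  0.42  1.48 -0.26  1.1   0.43]
r 150 [-0.5   0.6   0.31  1.48 -0.19  1.1   0.9 ]
```

```bash
python3 - <<'E'
from h import *
import pickle
out={}
for n,p in dict(y=(443,260),g=(433,-8),s=(431,-250),b=(650,-163),r=(658,151)).items():
    move_pose([*p,240],Rdown(np.pi/2))
    c=wristcam(); out[n]=c; save("w_"+n,c["img"][40:290,120:400],2.5)
    for k in dict(y=["stand_yellow","minaret"],g=["stand_green","elephant"],s=["spare_block"],b=["stand_blue","jar"],r=["stand_red","beaker"])[n]:
        c["m_"+k]=[(m["confidence"],m["region"]) for m in masks_of(c,k)[:2]]
        c["t_"+k]=[(t["confidence"],t["point"]) for t in tip_of(c,k)[:2]]
        print(n,k,[round(m[0],2) for m in c["m_"+k]],[(round(t[0],2),np.round(t[1],1),ground(c,[t[1]],0 if "s" in k[:2] else 20)[0][:2].round(1)) for t in c["t_"+k]])
    print(get_time(), get_position().round(1))
pickle.dump(out,open("looks.pkl","wb"))
a=[cv2.resize(out[n]["img"],(400,300)) for n in "yrgb"]
save("all",np.vstack([np.hstack(a[:2]),np.hstack(a[2:])]))
E
```

```text
y stand_yellow [0.9, 0.7] [(0.66, array([259.2, 152.1]), array([443.5, 260.6]))]
y minaret [0.63, 0.59] [(0.79, array([263.1, 159.2]), array([447.8, 257.1]))]
3.05 [442.8 260.7 239.9]
g stand_green [0.77] [(0.94, array([261.9, 157.5]), array([438. , -14.3]))]
g elephant [0.95, 0.71] [(0.97, array([266.3, 152.9]), array([442.6,  -4.4])), (0.84, array([167.9, 258.3]), array([ 322.7, -136.4]))]
4.3417 [433.2  -7.1 239.9]
s spare_block [0.69] [(0.97, array([261.2, 154.8]), array([ 434.9, -252.7]))]
5.45 [ 431.7 -248.2  239.9]
b stand_blue [0.59] [(0.69, array([260.7, 155.3]), array([ 651.3, -170.1]))]
b jar [0.89] [(0.97, array([260.2, 161.7]), array([ 650.6, -172.6]))]
6.6333 [ 649.2 -164.1  240.6]
r stand_red [0.9, 0.25] [(0.86, array([262.5, 147.9]), array([663.6, 151.4]))]
r beaker [0.65] [(0.92, array([261.3, 158.9]), array([662. , 143.3])), (0.41, array([ 91.8, 269.9]), array([447.8,   1. ]))]
8.0833 [658.3 149.5 240.1]
```

View pics/all.png

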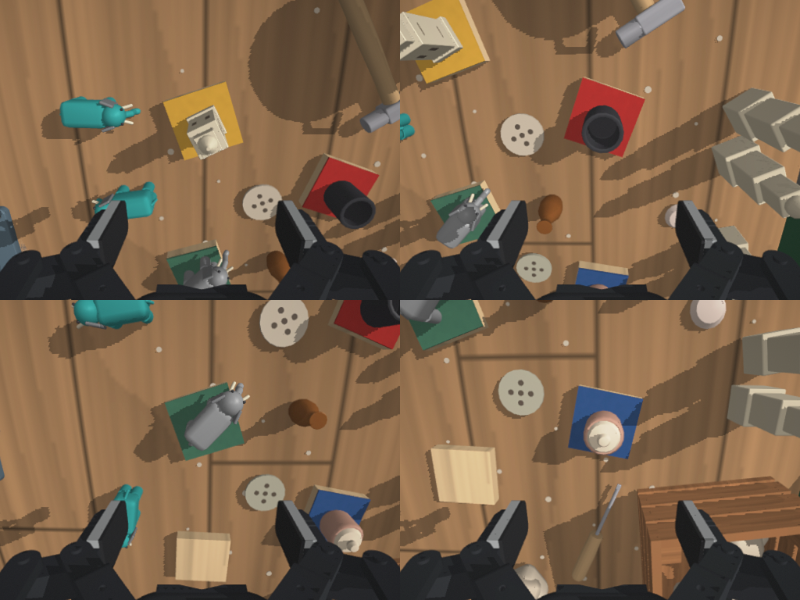

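```bash
cat >> h.py <<'E'
HSV=dict(y=((18,110,80),(34,255,255)),g=((60,60,30),(95,255,255)),b=((100,110,40),(125,255,255)),r=((170,120,60),(186,255,255)))
def colmask(img,k):
    h=cv2.cvtColor(img,cv2.COLOR_BGR2HSV).astype(int)
    if k=="r": h[...,0]=np.where(h[...,0]<10,h[...,0]+180,h[...,0])
    lo,hi=HSV[k]; return np.all((h>=lo)&(h<=hi),axis=2).astype(np.uint8)
def standpts(p,zs=(20,)):
    x,y,t=p; R=np.array([[np.cos(t),-np.sin(t)],[np.sin(t),np.cos(t)]])
    s=np.array([[-45,-45],[45,-45],[45,45],[-45,45]])@R.T+[x,y]
    return np.vstack([np.c_[s,np.full(4,z)] for z in zs])
def fit_contour(cams,conts,model,p0,step=(3,3,.1),scale=1.0):
    def res(p):
        r=[]
        for c,cn in zip(cams,conts):
            h=cv2.convexHull(project(c,model(p)).astype(np.float32))
            r+= [cv2.pointPolygonTest(h,(float(a),float(b)),True) for a,b in cn]
        return np.array(r)
    best=None
    for d in ((0,0,0),(4,0,0),(0,4,0),(-4,-4,0)):
        s=least_squares(res,np.array(p0,float)+np.array(d)[:len(p0)],loss="soft_l1",f_scale=scale,x_scale=np.array(step)[:len(p0)],diff_step=1e-4)
        if best is None or s.cost<best.cost: best=s
    return best
def circ(p,r,zs):
    a=np.linspace(0,2*np.pi,72,endpoint=False)
    return np.vstack([np.c_[p[0]+rr*np.cos(a),p[1]+rr*np.sin(a),np.full(72,z)] for rr,z in zip(np.broadcast_to(r,len(zs)),zs)])
def near(c,mask,xy,rpx=75):
    u=project(c,[[*xy,20]])[0]; m=np.zeros_like(mask); cv2.circle(m,tuple(int(v) for v in u),rpx,1,-1); return mask*m
E
cat > fit.py <<'E'
from h import *
import pickle
L=pickle.load(open("looks.pkl","rb"))
nom=dict(y=(443,260,.3),g=(433,-8,.3),s=(431,-250,.0),b=(650,-163,-.1),r=(658,151,-.35))
st={}
for k,p0 in nom.items():
    c=L[k]
    if k=="s": m=c["m_spare_block"][0][1].astype(np.uint8); zs=(0,20)
    else: m=colmask(c["img"],k); zs=(20,)
    m=near(c,m,p0[:2]); m=cv2.morphologyEx(m,cv2.MORPH_OPEN,np.ones((3,3)))
    cn=max(cv2.findContours(m,0,cv2.CHAIN_APPROX_NONE)[0],key=len)
    cn=cv2.convexHull(cn) if 0 else cn
    # resample the hull so that occlusion concavities drop out
    hull=cv2.convexHull(cn); pts=[q for q in cn[:,0,:] if abs(cv2.pointPolygonTest(hull,(float(q[0]),float(q[1])),True))<2.0]
    s=fit_contour([c],[pts],lambda p:standpts(p,zs),p0)
    st[k]=s.x; print(k,s.x.round(2),"cost/n",round(s.cost/len(pts),2),len(pts))
pickle.dump(st,open("stands.pkl","wb"))
tiles=[]
for k in "yrgbs":
    c=L[k]; im=cv2.resize(c["img"],None,fx=3,fy=3,interpolation=cv2.INTER_CUBIC)
    for z in (20,0):
        q=((project(c,standpts(st[k],(z,)))+.5)*3-.5).round().astype(int); cv2.polylines(im,[q.reshape(-1,1,2)],True,(255,255,255) if z else (0,0,0),1)
    u=(project(c,[[*st[k][:2],20]])[0]*3).astype(int); tiles.append(im[u[1]-145:u[1]+145,u[0]-130:u[0]+130])
tiles.append(0*tiles[0]); save("fits",np.vstack([np.hstack(tiles[:3]),np.hstack(tiles[3:])]))
E
python3 fit.py
```

```text
y [4.4512e+02 2.5998e+02 3.2000e-01] cost/n 0.06 268
g [ 4.3926e+02 -9.5500e+00  3.1000e-01] cost/n 0.38 257
s [ 4.3443e+02 -2.5248e+02 -6.0000e-02] cost/n 0.1 320
b [ 6.5185e+02 -1.6925e+02 -2.1000e-01] cost/n 0.44 277
r [ 6.6051e+02  1.5091e+02 -3.3000e-01] cost/n 0.11 273
```

View pics/fits.png

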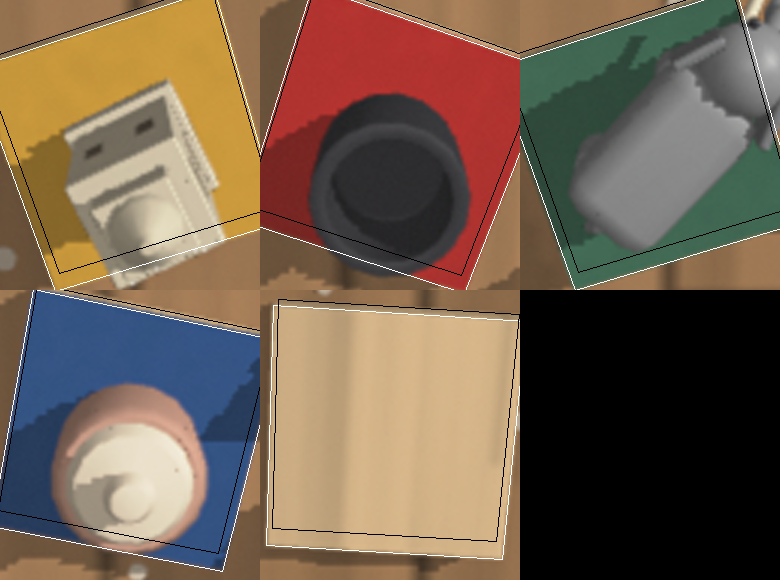

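```bash
cat > fit2.py <<'E'
from h import *
import pickle
L=pickle.load(open("looks.pkl","rb")); st=pickle.load(open("stands.pkl","rb"))
def box(p,w,l,zs):
    x,y,t=p; R=np.array([[np.cos(t),-np.sin(t)],[np.sin(t),np.cos(t)]])
    return np.vstack([np.c_[np.array([[-l,-w],[l,-w],[l,w],[-l,w]])/2@R.T+[x,y],np.full(4,z+20)] for z in zs])
mod=dict(
 jar=lambda p:np.vstack([circ(p,26,(26,62)),circ(p,21,(63,)),circ(p,8.5,(80,))]),
 beaker=lambda p:circ(p,26,(20,75)),
 minaret=lambda p:np.vstack([box(p,42,42,(0,12)),box(p,36,36,(78,)),box(p,24,24,(90,)),circ(p,3,(126,))]))
pos={}
for k,n,p0 in (("b","jar",(651,-172)),("r","beaker",(662,144)),("y","minaret",(448,257,.45))):
    c=L[k]
    m=[near(c,r.astype(np.uint8),p0[:2]) for _,r in c["m_"+n]]; m=max(m,key=lambda a:a.sum())
    cn=max(cv2.findContours(m,0,cv2.CHAIN_APPROX_NONE)[0],key=len)[:,0,:]
    s=fit_contour([c],[cn],mod[n],p0); pos[n]=s.x; print(n,s.x.round(2),s.cost/len(cn),len(cn))
pos["elephant"]=np.array([442.6,-4.4,np.radians(45)])
import sys
if len(sys.argv)>1: pos["elephant"]=np.array([float(sys.argv[1]),float(sys.argv[2]),np.radians(float(sys.argv[3]))])
pickle.dump(pos,open("pos.pkl","wb"))
tiles=[]
def dr(im,c,P,col):
    q=((project(c,P)+.5)*4-.5).round().astype(int); cv2.polylines(im,[q.reshape(-1,1,2)],True,col,1)
for k,n in (("b","jar"),("r","beaker"),("y","minaret"),("g","elephant")):
    c=L[k]; im=cv2.resize(c["img"],None,fx=4,fy=4,interpolation=cv2.INTER_CUBIC); p=pos[n]; G=(0,255,0)
    if n=="jar": [dr(im,c,circ(p,r,(z,)),G) for r,z in ((26,26),(26,62),(8.5,82))]
    if n=="beaker": [dr(im,c,circ(p,r,(z,)),G) for r,z in ((26,20),(26,75))]
    if n=="minaret": [dr(im,c,box(p,w,w,(z,)),G) for w,z in ((42,0),(42,12),(36,78),(24,80))]
    if n=="elephant":
        [dr(im,c,box(p,36,62,(z,)),col) for z,col in ((44,G),(28,(0,0,255)))]
        dr(im,c,np.array([[p[0],p[1],73],[p[0]+68*np.cos(p[2]),p[1]+68*np.sin(p[2]),73]]),(255,0,0))
    u=(project(c,[[*st[k][:2],20]])[0]*4).astype(int); tiles.append(im[u[1]-130:u[1]+170,u[0]-180:u[0]+220])
save("fits2",np.vstack([np.hstack(tiles[:2]),np.hstack(tiles[2:])]))
E
python3 fit2.py
```

```text
jar [ 650.23 -174.69] 0.10777393056876583 156
beaker [659.1  145.47] 0.5891537144156265 165
minaret [4.4876e+02 2.5795e+02 4.2000e-01] 0.2711190182122169 176
```

View pics/fits2.png

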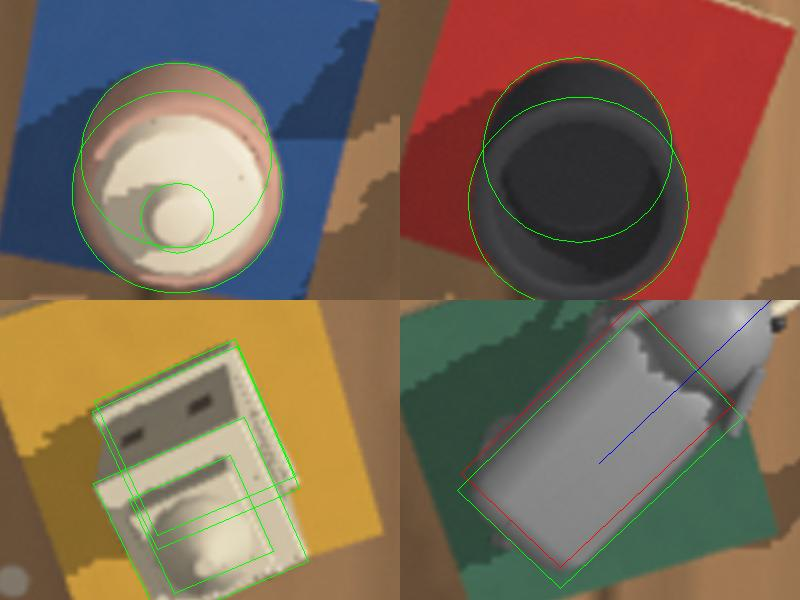

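```bash
python3 fit2.py 443.3 -3.6 45 >/dev/null; cat >> h.py <<'E'
import pickle
GZ=dict(jar=27,minaret=60,beaker=30,elephant=36)   # grasp point above the underside
HI=235
def tcpz(n,dz=0): return 20+GZ[n]-19+dz
def pick(n,xy,yaw,force=50,v=90):
    R=Rdown(yaw); z=tcpz(n)
    set_gripper(85); move_pose([*xy,HI],R); move_l([*xy,z+60],v=220); move_l([*xy,z],v=v)
    pause(.2); f0=get_wrist_force(); print(n,"at",get_position().round(1))
    set_gripper(20,force); pause(.2); w=get_width()
    move_l([*xy,z+15],v=50); pause(.3); f1=get_wrist_force()
    print("width",round(w,1),round(get_width(),1),"dF",(f1-f0).round(2),"t",round(get_time(),1))
    move_l([*xy,HI],v=200)
def place(n,xy,yaw,v=60):
    R=Rdown(yaw); z=tcpz(n)
    move_pose([*xy,HI],R) if False else move_l([*xy,HI],v=200,ori=R)
    print("width carried",round(get_width(),1))
    move_l([*xy,z+40],v=180); move_l([*xy,z+6],v=60); pause(.2); f0=get_wrist_force()
    zz=z+6
    while zz>z-3:
        zz-=1; move_l([*xy,zz],v=20)
        if (get_wrist_force()-f0)[2]>3: break
    pause(.2); print("placed at",get_position().round(1),"dF",(get_wrist_force()-f0).round(1))
    set_gripper(85); pause(.2)
    move_l([*xy,z+60],v=90); move_l([*xy,HI],v=250); print("t",round(get_time(),1))
E
python3 - <<'E'
from h import *
p=pickle.load(open("pos.pkl","rb")); st=pickle.load(open("stands.pkl","rb"))
pick("jar",p["jar"],np.pi/2)
c=wristcam(); save("jar_up",c["img"])
E
```

```text
jar at [ 650.7 -174.8   28.7]
width 50.7 50.7 dF [-0.6  -0.18 -0.93] t 12.7
```

View pics/jar_up.png

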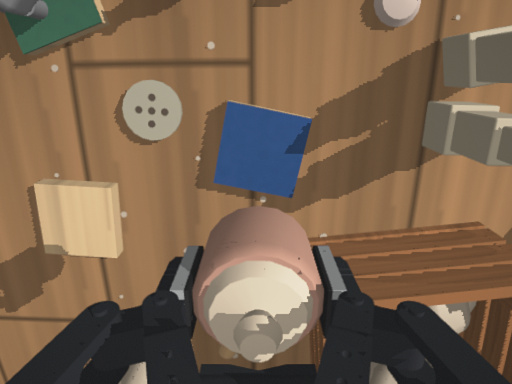

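The jar (centre ~(260,280)) is held upright between the pads, and the blue stand at ~(262,150) is now clear.

```bash
python3 - <<'E'
from h import *
p=pickle.load(open("pos.pkl","rb")); st=pickle.load(open("stands.pkl","rb"))
c=wristcam(); m=cv2.morphologyEx(near(c,colmask(c["img"],"b"),st["b"][:2]),cv2.MORPH_OPEN,np.ones((3,3)))
cn=max(cv2.findContours(m,0,cv2.CHAIN_APPROX_NONE)[0],key=len)[:,0,:]
s=fit_contour([c],[cn],standpts,st["b"]); print("blue again",s.x.round(2),s.cost/len(cn))
place("jar",st["s"][:2],np.pi/2)
c=wristcam(); save("jar_spare",c["img"])
E
```

```text
blue again [ 6.5186e+02 -1.6918e+02 -2.1000e-01] 0.4285161952154085
width carried 50.8
placed at [ 434.6 -252.6   28.4] dF [-1.  -0.4  7.1]
t 21.1
```

View pics/jar_spare.png

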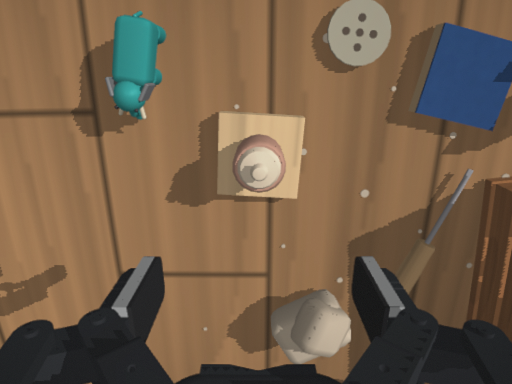

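The jar is upright in the middle of the block at (260,160). Next comes the minaret to blue.

```bash
python3 - <<'E'
from h import *
p=pickle.load(open("pos.pkl","rb")); st=pickle.load(open("stands.pkl","rb"))
yaw=p["minaret"][2]+np.pi/2
pick("minaret",p["minaret"][:2],yaw)
c=wristcam(); save("min_up",c["img"])
E
```

```text
minaret at [449.1 258.2  61.5]
width 35.2 35.2 dF [ 0.43  0.28 -2.78] t 26.4
```

View pics/min_up.png

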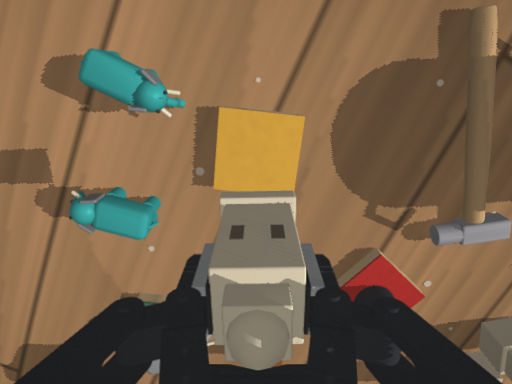

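The minaret (~(256,270)) is held square and upright. I'll place it on blue, then take the jar to yellow.

```bash
python3 - <<'E'
from h import *
p=pickle.load(open("pos.pkl","rb")); st=pickle.load(open("stands.pkl","rb"))
place("minaret",st["b"][:2],p["minaret"][2]+np.pi/2)
c=wristcam(); save("min_blue",c["img"])
move_pose([*st["s"][:2],HI],Rdown(np.pi/2)); c=wristcam(); save("jar_s2",c["img"])
m=masks_of(c,"jar")[0]; cn=max(cv2.findContours(near(c,m["region"].astype(np.uint8),st["s"][:2]),0,cv2.CHAIN_APPROX_NONE)[0],key=len)[:,0,:]
s=fit_contour([c],[cn],lambda p:np.vstack([circ(p,26,(26,62)),circ(p,21,(63,)),circ(p,8.5,(80,))]),st["s"][:2]); print("jar",s.x.round(1),s.cost/len(cn),st["s"])
E
```

```text
width carried 35.8
placed at [ 652.1 -169.3   61.3] dF [-4.   1.2 11.1]
t 35.8
jar [ 434.2 -252.5] 0.5339944818706795 [ 4.34434416e+02 -2.52480322e+02 -6.01794380e-02]
```

View pics/min_blue.png

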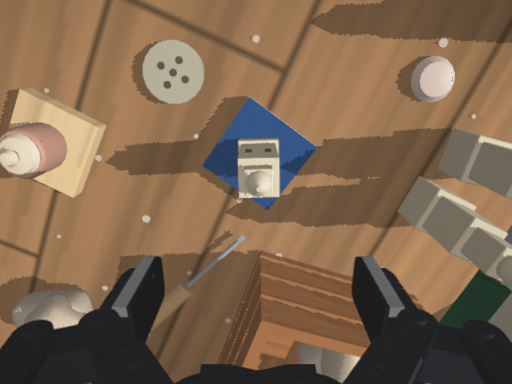

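The minaret stands upright on the blue stand at (258,165). Now jar → yellow and beaker → block.

```bash
python3 - <<'E'
from h import *
p=pickle.load(open("pos.pkl","rb")); st=pickle.load(open("stands.pkl","rb"))
pick("jar",[434.2,-252.5],np.pi/2)
place("jar",st["y"][:2],np.pi/2)
c=wristcam(); save("jar_y",c["img"])
E
```

```text
jar at [ 434.6 -252.6   28.5]
width 50.5 50.9 dF [-0.53  0.01 -0.98] t 40.6
width carried 50.6
placed at [445.2 260.   28.4] dF [-1.9 -0.3  6.9]
t 50.3
```

View pics/jar_y.png

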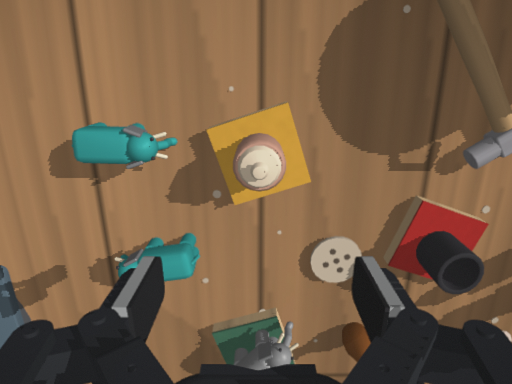

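The jar is upright and centred on yellow at (260,162).

```bash
python3 - <<'E'
from h import *
p=pickle.load(open("pos.pkl","rb")); st=pickle.load(open("stands.pkl","rb"))
pick("beaker",p["beaker"],np.pi/2)
place("beaker",st["s"][:2],np.pi/2)
c=wristcam(); save("bk_s",c["img"])
E
```

```text
beaker at [659.6 145.5  31.7]
width 51.5 52.0 dF [ 0.56 -0.04 -1.04] t 54.7
width carried 51.6
placed at [ 434.5 -252.5   31.5] dF [-0.5  0.7  7.1]
t 64.1
```

View pics/bk_s.png

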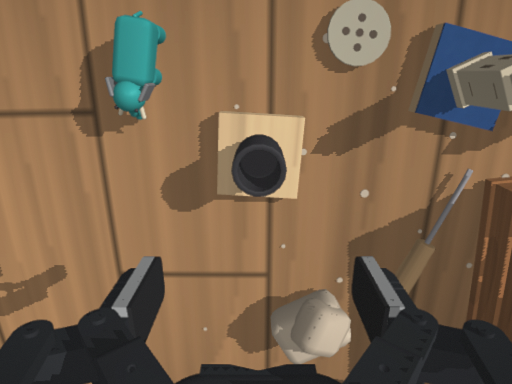

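The beaker is centred on the block at (260,165). Next is the elephant.

```bash
python3 - <<'E'
from h import *
p=pickle.load(open("pos.pkl","rb")); st=pickle.load(open("stands.pkl","rb"))
pick("elephant",p["elephant"][:2],p["elephant"][2])
c=wristcam(); save("el_up",c["img"])
E
```

```text
elephant at [443.7  -3.5  37.4]
width 35.7 35.7 dF [-0.08  1.33 -2.34] t 68.8
```

View pics/el_up.png

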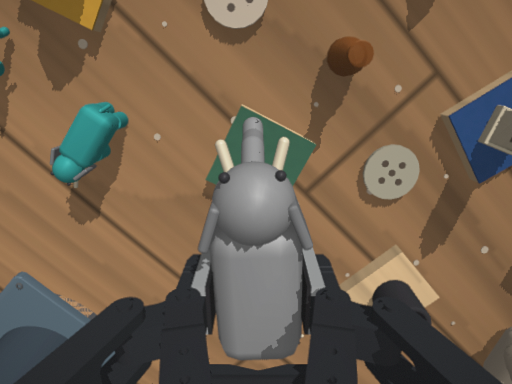

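```bash
python3 - <<'E'
from h import *
p=pickle.load(open("pos.pkl","rb")); st=pickle.load(open("stands.pkl","rb"))
c=read_camera("side"); save("el_side",c["img"][60:280,120:420],2.6)
E
```

```text
(no output)
```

View pics/el_side.png

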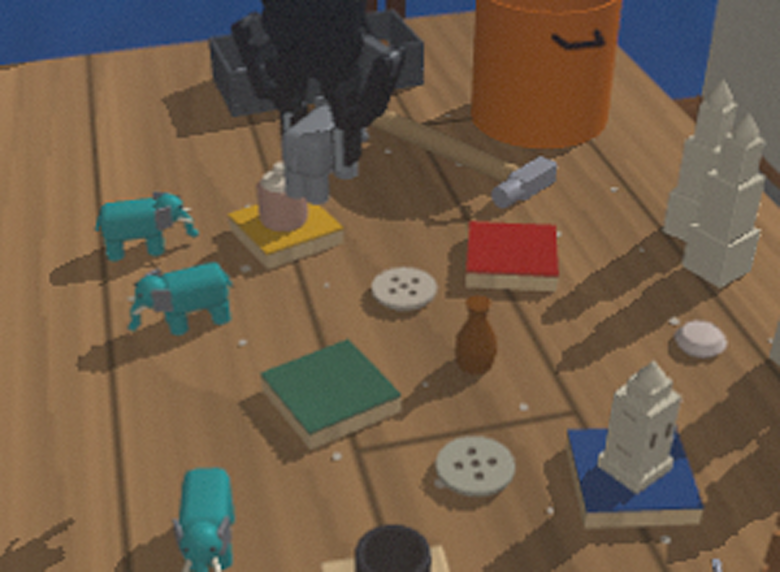

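The elephant hangs level, red and green are both empty, and the minaret is upright on blue. Placing the elephant on red.

```bash
python3 - <<'E'
from h import *
p=pickle.load(open("pos.pkl","rb")); st=pickle.load(open("stands.pkl","rb"))
c=wristcam(); m=cv2.morphologyEx(near(c,colmask(c["img"],"g"),st["g"][:2]),cv2.MORPH_OPEN,np.ones((3,3)))
place("elephant",st["r"][:2],p["elephant"][2])
c=wristcam(); save("el_red",c["img"])
pick("beaker",st["s"][:2],np.pi/2)
move_l([*(st["g"][:2]+[0,60]),HI],v=200); c=wristcam()
m=cv2.morphologyEx(near(c,colmask(c["img"],"g"),st["g"][:2]),cv2.MORPH_OPEN,np.ones((3,3)))
cn=max(cv2.findContours(m,0,cv2.CHAIN_APPROX_NONE)[0],key=len)[:,0,:]
s=fit_contour([c],[cn],standpts,st["g"]); print("green again",s.x.round(2),s.cost/len(cn)); save("g2",c["img"])
E
```

```text
width carried 35.9
placed at [660.7 150.9  37.4] dF [-2.2 -0.2  5.3]
t 77.4
beaker at [ 434.8 -252.6   31.5]
width 51.7 51.8 dF [-0.6   1.42 -0.16] t 82.5
green again [ 4.3776e+02 -1.0870e+01  2.9000e-01] 5.970408494185553
```

View pics/el_red.png

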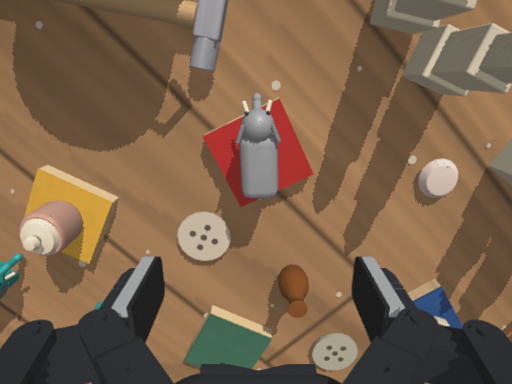

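View pics/g2.png

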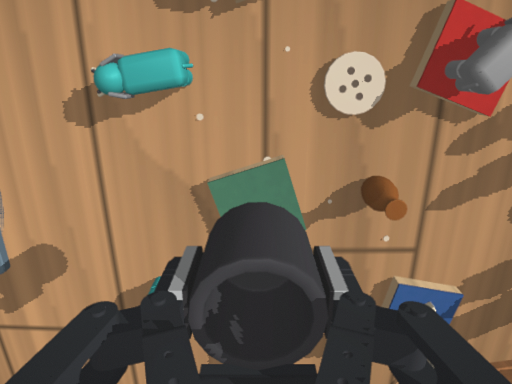

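The elephant is upright on red at (258,160). The re-fit of green fails because the held beaker hides part of it (stand at ~(258,195)), so I'll keep the first fit, whose overlay was good.

```bash
python3 - <<'E'
from h import *
p=pickle.load(open("pos.pkl","rb")); st=pickle.load(open("stands.pkl","rb"))
place("beaker",st["g"][:2],np.pi/2)
L={}
def box(p,w,l,zs):
    x,y,t=p; R=np.array([[np.cos(t),-np.sin(t)],[np.sin(t),np.cos(t)]])
    return np.vstack([np.c_[np.array([[-l,-w],[l,-w],[l,w],[-l,w]])/2@R.T+[x,y],np.full(4,z+20)] for z in zs])
mod=dict(
 jar=lambda p:np.vstack([circ(p,26,(26,62)),circ(p,21,(63,)),circ(p,8.5,(80,))]),
 beaker=lambda p:circ(p,26,(20,75)),
 minaret=lambda p:np.vstack([box(p,42,42,(0,12)),box(p,36,36,(78,)),box(p,24,24,(90,)),circ(p,3,(126,))]))
tiles=[]
for k,n in (("g","beaker"),("b","minaret"),("r","elephant"),("y","jar")):
    move_pose([*st[k][:2],240],Rdown(np.pi/2)); pause(.1); c=wristcam()
    m=cv2.morphologyEx(near(c,colmask(c["img"],k),st[k][:2]),cv2.MORPH_OPEN,np.ones((3,3)))
    cn=max(cv2.findContours(m,0,cv2.CHAIN_APPROX_NONE)[0],key=len); hull=cv2.convexHull(cn)
    pts=[q for q in cn[:,0,:] if abs(cv2.pointPolygonTest(hull,(float(q[0]),float(q[1])),True))<2]
    s=fit_contour([c],[pts],standpts,st[k]); S=s.x[:2]
    if n in mod:
        ms=[near(c,q["region"].astype(np.uint8),st[k][:2]) for q in masks_of(c,n)[:2]]; m=max(ms,key=lambda a:a.sum())
        cn=max(cv2.findContours(m,0,cv2.CHAIN_APPROX_NONE)[0],key=len)[:,0,:]
        p0=list(st[k][:2])+([p["minaret"][2]] if n=="minaret" else [])
        f=fit_contour([c],[cn],mod[n],p0); o=f.x[:2]; cost=f.cost/len(cn)
    else:
        t=tip_of(c,n); o=ground(c,[t[0]["point"]],20)[0][:2]; cost=t[0]["confidence"]
    print(n,k,"stand",s.x.round(1),"obj",o.round(1),"off",np.linalg.norm(o-S).round(1),"cost",round(cost,2))
    u=project(c,[[*st[k][:2],20]])[0].astype(int); tiles.append(cv2.resize(c["img"][u[1]-75:u[1]+75,u[0]-100:u[0]+100],(400,300)))
save("final4",np.vstack([np.hstack(tiles[:2]),np.hstack(tiles[2:])]))
c=read_camera("side"); save("side_f",c["img"][70:330,120:420],2.2)
c=read_camera("top"); t=tip_of(c,"vase"); m=masks_of(c,"vase"); print("vase",t[:1] and t[0]["point"],m[0]["bbox"],get_time(),get_wrist_force().round(1))
E
```

```text
width carried 51.6
placed at [439.3  -9.6  31.4] dF [-1.9 -0.  10.5]
t 91.6
beaker g stand [ 4.386e+02 -9.900e+00  3.000e-01] obj [438.9  -9.7] off 0.3 cost 0.76
minaret b stand [ 6.519e+02 -1.693e+02 -2.000e-01] obj [ 651.8 -169.8] off 0.5 cost 0.46
elephant r stand [ 6.609e+02  1.506e+02 -3.000e-01] obj [661.8 153.2] off 2.8 cost 0.74
jar y stand [4.452e+02 2.600e+02 3.000e-01] obj [444.6 259.8] off 0.6 cost 0.19
vase [259.2, 156.2] [253.2, 145.5, 269.0, 161.8] 96.0917 [-0.2 -0.  -0.1]
```

View pics/final4.png

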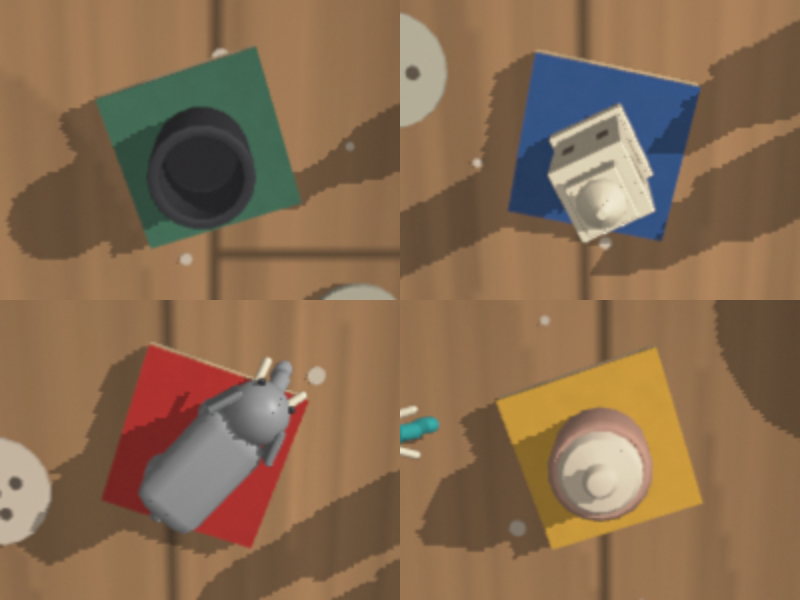

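View pics/side_f.png

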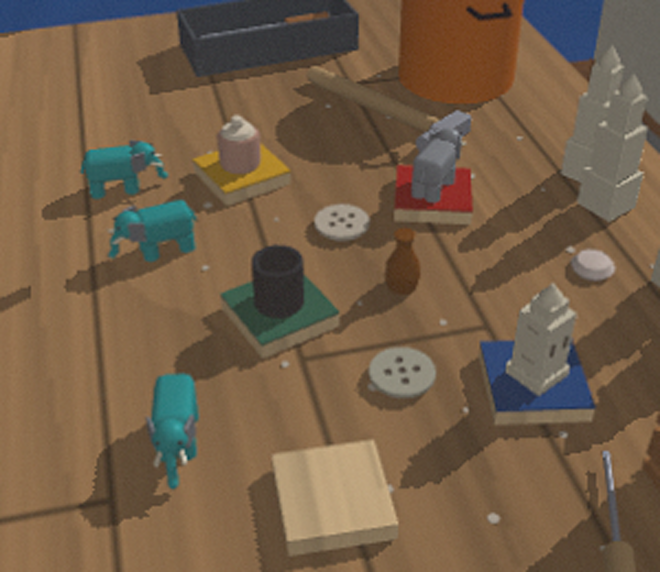

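All four carvings stand upright and centred on the right stands, the block is bare, and the vase is unmoved, so I'm handing in.

```bash
python3 -c "
from plant import *
finish_job(); print(get_time())"
```

```text
the job is handed in; nothing more can be done
the job is handed in; nothing more can be done
```

The swap is finished and handed in about 96 s into the 138 s limit. All four carvings are on their own stands, with the bare block empty. I made two three-step swaps, parking the jar and then the beaker on the block: first jar and minaret, then beaker and elephant.

My last checks with the wrist camera, before handing in:

| Carving | Stand | Measured offset from centre (limit 15 mm) |
|---|---|---|
| Beaker | green | 0.3 mm |
| Minaret | blue | 0.5 mm |
| Jar | yellow | 0.6 mm |
| Elephant | red | about 3 mm |

- **Elephant:** its offset is rougher than the others, because it comes from the network's estimate of one point and not from a fitted outline.
- **Upright and clear:** the side view shows all four upright, the block empty and the gripper clear of everything (wrist force about 0 N).
- **Vase:** its outline in the top picture stayed within about 2 pixels of where it started. The network's point for its base moved 3 pixels (about 7 mm), which I put down to noise.
- **One failed check:** re-measuring the green stand while holding the beaker gave a poor fit, because the beaker hid part of it. I used the first measurement, and the check after placing agreed with it to within 1 mm.

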